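# Activate the indicator vials and hold up the test vial for checking

### The arm

A 6-joint arm with a two-finger parallel gripper is mounted at the origin on a cart in front of the work surface, level with it; the furniture and walls round the work are solid. World frame = base frame: x ahead of the robot, y to its left, z up, the work surface at z = 0. Lengths are in m, angles in rad, forces in N, time in s.
With the tool pointing down it reaches from about 0.35 to 0.775 m from the base axis. Payload 5.5 kg.
Tool frame: the origin (TCP) lies midway between the tips of the shut fingers; the grasp point (between the pads) lies 19 mm behind it; z points along the fingers, y is the line along which they close (so a half turn about z gives the same grasp; the last joint's range is limited). The gripper opens to 85 mm and grips with 20 to 120 N. Pads are 22 mm wide; open, the fingers measure 114 mm over their backs; the gripper's body (76 mm by 85 mm) begins 54 mm behind the grasp point. The pads swing forward as they close: fully open they stand 13 mm farther back than shut.
Start: joints at [-1.27, 0.313, 0.046, 1.304, 0, 1.431], TCP at [0.245, -0.52, 0.231] pointing down, gripper open.
Joint ranges: [-2.76, 2.76], [-0.86, 1.69], [-1.03, 1.26], [-2.2, 2.34], [-1.47, 1.5], [-3.14, 3.14]. Speed limits (rad/s): [2.57, 2.57, 3.14, 3.14, 3.14, 3.14].

### API

Orientations are given as a unit quaternion [x, y, z, w].
In Python, from cell import * gives the robot as it stands.
- The arm moves only by the tool play_rows, never from a script. Its argument "steps" is a list of rows, each a list of 7 numbers: the shift along the tool's x, y, z in cm, then the turn, a rotation vector about the tool's x, y, z in degrees, then the closure in counts, from 0 (fully open) to 255 (shut). In form: [[tx, ty, tz, ax, ay, az, claw], ...]. A call has 1 to 8 rows; each row shifts and turns the commanded pose from where the row before left it, along the tool's axes as they then stand; what a row does not reach is not made up. A row lasts 1/12 s, in which the tool goes at most 41.7 mm and 7.16 degrees, less where a joint would pass 70% of its speed; a pose out of reach is approached as far as the arm can. A call with a gripper value outside its range is refused whole. The fingers move at their own pace and stop on an object; "squeeze" is the grip in N (left out, the last holds). Time passes only in rows, so rows that do not move let the fingers close. It gives the time, the measured TCP pose, the force, the opening and the grip force at its end, in the units of the state.
- get_state(): the state, without advancing time (a new reading comes with each control period).
- get_image(name): name is "side" or "top"; returns a dict with "img" (384x512x3 uint8, red, green, blue), "vertical_fov" (degrees; the focal length in pixels is half the picture's height over the tangent of half this angle, whatever the lens; pixels are square), "cx", "cy" (the principal point, pixels), "T" (4x4, takes a point from camera to world coordinates). Camera axes: x right, y up, looking along -z (the intrinsics and any distortion apply to the point x, -y, -z); pixel columns grow to the right and rows downward; lengths in m; the calibration is good to about 2 mm. A picture is of the moment at which its call begins. There is no depth.
- finish_job(): hands the job in; it is judged then, once.
The state is a dict: "clock": time; "joint_positions": joint angles; "dq": joint speeds; "joint_torque": joint torques, N m; "tool_pos": TCP position; "eef_rot": TCP orientation; "ft_force": force on the tool from outside, world axes, zero at the start; "wrist_torque": the same for the moment, N m; "opening": finger opening in m; "grip_force": force on a finger pad.
Only numpy, scipy, OpenCV 4.12 (cv2) and the standard library are available. Lean on these libraries where they do the work, as an engineer would, in place of code of your own. Each camera call takes 0.05 s, during which the arm holds its last target. There are 200 camera calls.

### The job

Two steriliser indicator vials stand in the bench activator. Press the activator's blue spring paddle right down to its stop and keep it there for a moment, so that it crushes the glass ampoules inside both vials, then let it spring back up. Then draw the purple, blue-capped test vial straight up out of its well and finish holding it in the gripper, upright and perfectly still, a hand's breadth above the activator for the check by eye; leave the yellow, green-capped control vial seated in its well and the things around where they are.

Things in the scene. Friction and masses are not known exactly. Their poses are not given: they have to be found in the camera images.
- activator: Bench vial activator, fixed: grey base plate (x -97 to +33, y +-60, top 10 mm high), on it a white block (x +-26, y +-56, top 40 mm high), blue paddle in front. Origin at worktop level under the block's middle, midway between the wells; x runs from paddle to back, y along the row of wells, z up. Two round wells 18.5 mm across at x = 0, y = +28 and -28 mm, floors 14 mm above the worktop.
- well_l (a point): Centre of the mouth of the well at y = +28 mm, level with the block's top (40 mm above the worktop). Wells are 26 mm deep. Either vial may be in either well. Nothing on the activator but the vials stands higher than 42 mm.
- well_r (a point): Centre of the mouth of the well at y = -28 mm, level with the block's top. Either vial may be in either well.
- paddle (a joint): Paddle angle (rad): 0 at rest, grows as pressed, 0.30 at its stop. A plate 62 mm long, 86 mm wide, hinged at its rear edge along the activator's y axis, at x = -31 mm, 24 mm above the worktop. It rises to the front by 0.22 rad at rest, slopes down to the front by 0.08 rad at the stop; a spring returns it. Pressed on the pad it takes about 2 N to start, about 12 N at the stop.
- paddle_pad (a point): Middle of the ribbed black pad on top of the paddle, 46 mm from the hinge, the place to press; about 38 mm above the worktop at rest; it goes down 13 to 14 mm from rest to stop.
- crusher: Steel bar hidden in the block, 27 mm above the worktop, that slides 6 mm towards the back as the paddle goes to its stop and squeezes each seated vial against the back of its well with a sprung shoe (about 6 N each). It draws back when the paddle comes up.
- test_vial: Test vial, purple with a blue cap, 47 mm tall, 30 g: body 16 mm across, the top 11 mm is the cap, 17 mm across. Origin at the centre of its underside, z towards the cap. It starts upright in one of the two wells, loose, the underside 14 mm above the worktop, so 21 mm of it (the cap and 10 mm of the body) stand above the block.
- control_vial: Control vial, yellow with a green cap, same shape, size and origin as the test vial; it stands in the other well, 56 mm from the test vial, and stays there.
- timer: White digital timer, 68 x 62 x 22 mm, loose on the worktop at the +y side of the activator. Origin at the centre of its underside. Bystander.
- carton: White and blue carton of indicators, 85 x 52 mm and 67 mm tall, loose on the worktop at the -y side of the activator. Origin at the centre of its underside. Bystander.
- marker: White marker pen with a black cap, 135 mm long, 17 mm thick, lying loose on the worktop to the left. Origin at the centre of its underside. Bystander.

How it is judged:
On the way, in this order (a step that is already met when the one before it is completed fails the run):
1. the paddle is held down at its stop and the crusher squeezes both vials in their wells (value of joint paddle above 0.275 rad and contact force between crusher and test_vial above 1.5 N and contact force between crusher and control_vial above 1.5 N), for 0.2 s.
2. the paddle is back up and the test vial is drawn clear of its well, upright (value of joint paddle below 0.05 rad and z of test_vial in the frame of activator above 0.045 m and angle between test_vial's own z axis and vertical below 0.2 rad), for 0.2 s.
At the end, for the whole second after the job is handed in: Fingers hold the test vial (over 1 N), underside over 100 mm above the worktop, within 120 mm sideways of the activator's middle, upright to 0.12 rad, under 20 mm/s and 0.15 rad/s, not touching the activator; paddle up (under 0.05 rad); control vial upright on its well's floor (within 6 mm) (height (world z) of test_vial above 0.1 m and horizontal distance between test_vial and activator below 0.12 m and angle between test_vial's own z axis and vertical below 0.12 rad and linear speed of test_vial below 0.02 m/s and angular speed of test_vial below 0.15 rad/s and contact force between the fingers and test_vial above 1 N and contact force between test_vial and activator below 0.1 N and value of joint paddle below 0.05 rad and z of control_vial in the frame of activator between 0.01 and 0.02 m and horizontal distance between control_vial and activator below 0.031 m and angle between control_vial's own z axis and vertical below 0.2 rad); the arm keeps its last pose, push and grip.
It fails at once if the control vial is pulled out of its well (lifted by more than 12 mm) (z of control_vial in the frame of activator above 0.026 m).
It fails at once if the test vial is tipped over (more than 0.6 rad) (angle between test_vial's own z axis and vertical above 0.6 rad).
It fails at once if the timer, the carton or the marker is moved by more than 25 mm (distance of any of timer, carton, marker from where it was at the start of the episode above 0.025 m).
It also fails if it takes over 42 s, if anything falls off the work surface, if the arm or the gripper's body presses on something with over 40 N, if the wrist force passes 120 N, or if a joint passes its speed limit or range.

## Working session

There is one attempt and no reset: what is moved stays moved. The work goes in short steps, Python scripts to look and compute and a tool call to move; the robot and the scene stay as the last step left them, time stands still between calls to the robot, and variables do not carry over. Pictures are saved under pics/ and viewed, at most 10 in all, crops included, and the job is handed in when it is done.

Besides the shell and the picture viewer there is one more tool, called after "Request:" as name(argument=value, ...), one argument or row to a line, values as JSON. play_rows: Moves the arm, as the interface text tells. Its arguments: {"type":"object","properties":{"steps":{"type":"array"},"squeeze":{"type":"number"}},"required":["steps"]}

```bash
mkdir -p pics
python3 - <<'E'
from cell import *
import cv2,numpy as np
for n in("side","top"):
    d=get_image(n); cv2.imwrite(f"pics/{n}0.png",d["img"][:,:,::-1]); print(n,{k:(v if k!="T" else np.round(v,4).tolist()) for k,v in d.items() if k!="img"})
    np.savez(f"{n}0.npz",**d)
print(get_state())
E
```

```text
side {'vertical_fov': 46.02633733729531, 'cx': 260.7992823028209, 'cy': 190.23734580103192, 'T': [[-0.8795, 0.2225, -0.4207, 0.1442], [-0.4753, -0.3659, 0.8001, 0.8058], [0.0241, 0.9037, 0.4276, 0.4643], [0.0, 0.0, 0.0, 1.0]]}
top {'vertical_fov': 42.189802451145255, 'cx': 255.3733704535812, 'cy': 191.3221796495706, 'T': [[-0.0164, 0.9892, -0.1454, 0.3775], [-0.9999, -0.0165, 0.0004, 0.0513], [-0.002, 0.1453, 0.9894, 1.2371], [0.0, 0.0, 0.0, 1.0]]}
{'clock': 0.1, 'joint_positions': array([-1.26958478e+00,  3.13945844e-01,  4.50943625e-02,  1.30358339e+00,
       -1.29910508e-05,  1.43118370e+00]), 'dq': array([ 5.63158382e-04, -2.14508474e-03,  3.40375381e-03, -4.45117955e-05,
        7.73901895e-04, -5.06949349e-04]), 'joint_torque': array([ 2.27804652e-03, -4.81726956e+01,  2.99244207e+01,  1.27602121e-02,
       -1.22906367e-04, -3.02808061e-06]), 'tool_pos': array([ 0.24519096, -0.51960749,  0.23048707]), 'eef_rot': array([ 9.75807109e-01,  2.18631687e-01, -7.25989203e-05, -8.16073113e-04]), 'ft_force': array([-1.58827955, -0.89319446, -0.1089463 ]), 'wrist_torque': array([ 0.00783435, -0.05102743,  0.0025571 ]), 'grip_force': 0.0, 'opening': 0.08529028232019102}
```

View pics/top0.png

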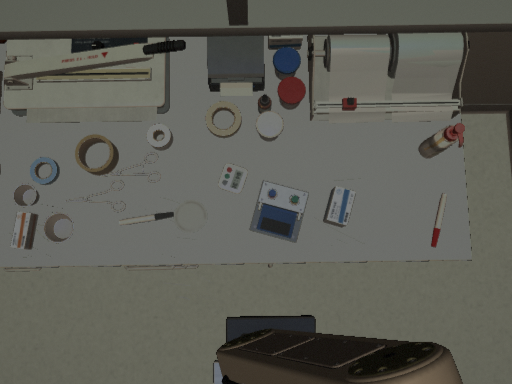

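View pics/side0.png

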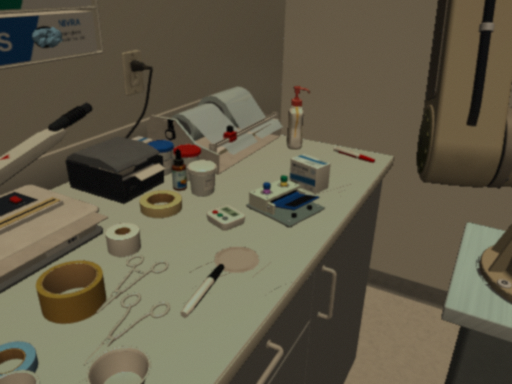

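The top view shows the activator near (283,210) with vial caps near (273,196) and (296,199), the timer at (233,178), and the carton at (341,206). The side view shows a purple vial at (266,187) and a green-capped one at (285,181). I'll zoom in on both.

Run:
```python
import cv2,numpy as np
a=cv2.imread("pics/top0.png")[170:250,240:320]; b=cv2.imread("pics/side0.png")[165:229,240:330]
a=cv2.resize(a,(400,400),interpolation=2); b=cv2.resize(b,(400,284),interpolation=2)
c=np.zeros((400,800,3),np.uint8); c[:,:400]=a; c[:284,400:]=b
c=np.clip(c.astype(float)*1.6,0,255).astype(np.uint8)
cv2.imwrite("pics/crop0.png",c)
```

```text
(no output)
```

View pics/crop0.png

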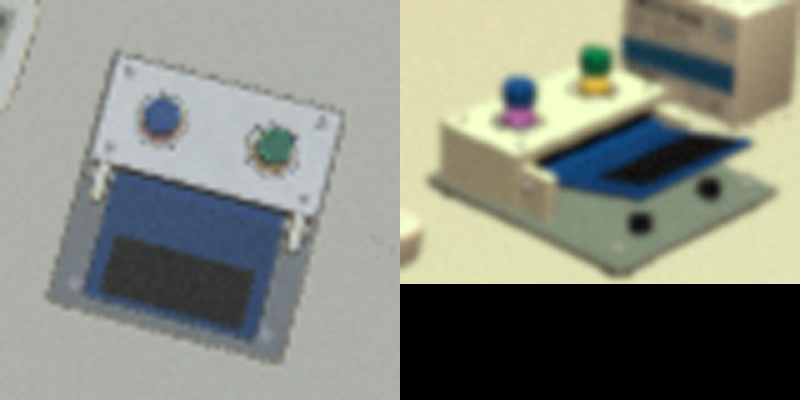

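The zoom shows the blue-capped purple test vial in the +y well (crop 162,117) and the green-capped vial in the -y well (275,147). The paddle with its black pad faces the robot. I'll fit the pose from both views.

```bash
cat > h.py <<'E'
import numpy as np
from scipy.optimize import least_squares
from scipy.spatial.transform import Rotation as R
def proj(d,P):
    T=d["T"]; q=(P-T[:3,3])@T[:3,:3]; f=192/np.tan(np.radians(float(d["vertical_fov"]))/2)
    return np.c_[d["cx"]+f*q[:,0]/-q[:,2], d["cy"]-f*q[:,1]/-q[:,2]]
def world(p,L):
    c,s=np.cos(p[2]),np.sin(p[2]); L=np.atleast_2d(L)
    return np.c_[p[0]+c*L[:,0]-s*L[:,1],p[1]+s*L[:,0]+c*L[:,1],L[:,2]]
E
python3 - <<'E'
from h import *
t=dict(np.load("top0.npz")); s=dict(np.load("side0.npz"))
A=[((118,50),(26,56,40)),((343,113),(26,-56,40)),((95,158),(-26,56,40)),((162,117),(0,28,61)),((275,147),(0,-28,61)),((48,298),(-97,60,10)),((283,362),(-97,-60,10))]
B=[((620,272),(-97,60,10)),((432,182),(33,60,10)),((776,188),(-97,-60,10)),((440,120),(26,56,40)),((519,98),(0,28,54)),((596,66),(0,-28,54))]
ua=np.array([a for a,_ in A])/5+[240,170]-.4; ub=(np.array([a for a,_ in B])-[400,0])*.225+[240,165]-.4
la=np.array([a for _,a in A])/1e3; lb=np.array([a for _,a in B])/1e3
ra=lambda p:proj(t,world(p,la))-ua; rb=lambda p:proj(s,world(p,lb))-ub
for n,f in(("top",lambda p:ra(p).ravel()),("side",lambda p:rb(p).ravel()),("both",lambda p:np.r_[ra(p).ravel(),rb(p).ravel()])):
    o=least_squares(f,[.45,0,-.25],loss="soft_l1"); print(n,o.x); print(np.round(ra(o.x),1).tolist(),np.round(rb(o.x),1).tolist())
p=o.x; np.save("p.npy",p)
print(world(p,[[-.076,0,.038],[0,.028,.061],[0,-.028,.061]]))
E
```

```text
top [ 0.53941324 -0.01621159 -0.27837798]
[[0.3, 0.9], [-0.1, 0.0], [-0.6, -0.3], [0.2, -0.6], [0.3, -0.6], [-0.2, 0.4], [-0.0, 0.3]] [[1.0, -1.2], [-1.1, -2.3], [1.6, -0.9], [0.8, -0.1], [0.7, -0.9], [0.5, -0.8]]
side [ 0.53864375 -0.01149298 -0.28160085]
[[-1.5, 1.1], [-2.0, 0.5], [-2.5, -0.0], [-1.8, -0.3], [-1.6, -0.2], [-2.2, 0.7], [-2.1, 0.7]] [[0.2, -0.1], [-1.9, -1.4], [1.2, 0.2], [-0.0, 0.8], [-0.0, -0.1], [-0.0, 0.0]]
both [ 0.53971334 -0.01539574 -0.28107136]
[[0.0, 0.7], [-0.4, -0.0], [-0.9, -0.5], [-0.1, -0.8], [-0.0, -0.7], [-0.6, 0.2], [-0.5, 0.2]] [[0.6, -1.1], [-1.4, -2.2], [1.3, -0.7], [0.5, -0.0], [0.4, -0.8], [0.3, -0.7]]
[[ 0.46669567  0.00568553  0.038     ]
 [ 0.54748012  0.01150551  0.061     ]
 [ 0.53194656 -0.04229698  0.061     ]]
```

Request:
play_rows(
  steps=[
    [2.65,-2.38,0,0,0,0,255],
    [2.65,-2.38,0,0,0,0,255],
    [2.65,-2.38,0,0,0,0,255],
    [2.65,-2.38,0,0,0,0,255],
    [2.65,-2.38,0,0,0,0,255],
    [2.65,-2.38,0,0,0,0,255],
    [2.65,-2.38,0,0,0,0,255],
    [2.65,-2.38,0,0,0,0,255],
  ],
  squeeze=30,
)

```text
clock: 0.77
tool_pos: [0.3559, -0.2556, 0.231]
eef_rot: [0.976, 0.218, -0.0, -0.0]
ft_force: [0.3, -0.9, -0.2]
opening: 0.0002
grip_force: 0.0
```

Request:
play_rows(
  steps=[
    [2.65,-2.38,0,0,0,0,255],
    [2.65,-2.38,0,0,0,0,255],
    [2.65,-2.38,0,0,0,0,255],
    [2.65,-2.38,0,0,0,0,255],
    [2.65,-2.38,0,0,0,0,255],
    [2.65,-2.38,0,0,0,0,255],
    [2.65,-2.38,0,0,0,0,255],
    [2.65,-2.38,0,0,0,0,255],
  ],
)

```text
clock: 1.43
tool_pos: [0.4664, 0.0071, 0.2311]
eef_rot: [0.976, 0.219, -0.0, 0.0]
ft_force: [0.4, -1.1, 0.5]
opening: 0.0003
grip_force: 0.0
```

Request:
play_rows(
  steps=[
    [0,0,1.5,0,0,-6.1,255],
    [0,0,1.5,0,0,-6.1,255],
    [0,0,1.5,0,0,-6.1,255],
    [0,0,1.5,0,0,-6.1,255],
    [0,0,1.5,0,0,-6.1,255],
    [0,0,1.5,0,0,-6.1,255],
    [0,0,1.5,0,0,-6.1,255],
    [0,0,1.5,0,0,-6.0,255],
  ],
)

```text
clock: 2.1
tool_pos: [0.4659, 0.0053, 0.1102]
eef_rot: [0.797, 0.604, -0.0, -0.0]
ft_force: [-0.3, -0.3, -0.3]
opening: 0.0001
grip_force: 0.0
```

Request:
play_rows(
  steps=[
    [0,0,2,0,0,0,255],
    [0,0,2,0,0,0,255],
    [0,0,2,0,0,0,255],
    [0,0,0.5,0,0,0,255],
    [0,0,0.5,0,0,0,255],
    [0,0,0.5,0,0,0,255],
    [0,0,0.5,0,0,0,255],
  ],
)

```text
clock: 2.68
tool_pos: [0.4668, 0.0052, 0.0319]
eef_rot: [0.799, 0.602, 0.0, 0.0]
ft_force: [-1.3, 0.1, 3.9]
opening: -0.0001
grip_force: 2.0
```

Run:
```python
from cell import *
import cv2,numpy as np
s=get_state();print(s["tool_pos"],s["ft_force"],s["wrist_torque"])
a=get_image("top")["img"][150:270,220:380,::-1]; b=get_image("side")["img"][150:240,220:340,::-1]
c=np.hstack([cv2.resize(a,(400,300),interpolation=2),cv2.resize(b,(400,300),interpolation=2)])
cv2.imwrite("pics/press.png",np.clip(c*1.5,0,255).astype(np.uint8))
```

```text
[0.46675385 0.0051907  0.03185335] [-1.33388635  0.09029854  3.92041788] [0.12403121 0.50674755 0.02387408]
```

View pics/press.png

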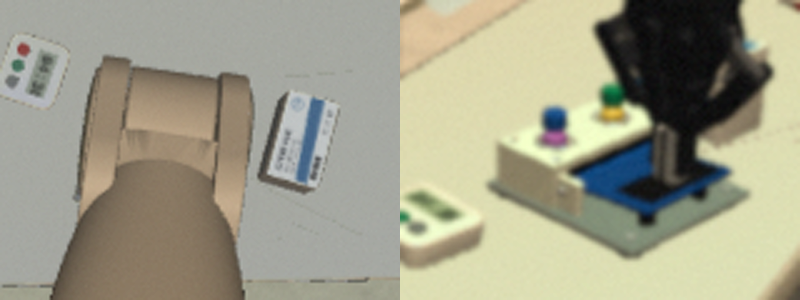

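The fingertips sit on the black pad (crop 675,180) and the paddle is partly down at 3.9 N. I'll press on.

Request:
play_rows(
  steps=[
    [0,0,0.3,0,0,0,255],
    [0,0,0.3,0,0,0,255],
    [0,0,0.1,0,0,0,255],
    [0,0,0,0,0,0,255],
  ],
)

```text
clock: 3.12
tool_pos: [0.4667, 0.0052, 0.0254]
eef_rot: [0.799, 0.602, 0.0, 0.0]
ft_force: [-4.0, 0.4, 11.5]
opening: 0.0002
grip_force: 5.6
```

Request:
play_rows(
  steps=[
    [0,0,0.1,0,0,0,255],
    [0,0,0,0,0,0,255],
  ],
)

```text
clock: 3.28
tool_pos: [0.4667, 0.0053, 0.0246]
eef_rot: [0.799, 0.602, 0.0, 0.0]
ft_force: [-4.4, 1.0, 10.7]
opening: 0.0003
grip_force: 6.1
```

Request:
play_rows(
  steps=[
    [0,0,0.1,0,0,0,255],
    [0,0,0,0,0,0,255],
  ],
)

```text
clock: 3.45
tool_pos: [0.4668, 0.0052, 0.0243]
eef_rot: [0.799, 0.602, 0.001, 0.001]
ft_force: [-6.6, 1.4, 18.8]
opening: 0.0
grip_force: 9.6
```

Request:
play_rows(
  steps=[
    [0,0,0.1,0,0,0,255],
    [0,0,0,0,0,0,255],
    [0,0,0,0,0,0,255],
    [0,0,0,0,0,0,255],
    [0,0,0,0,0,0,255],
    [0,0,0,0,0,0,255],
    [0,0,0,0,0,0,255],
    [0,0,0,0,0,0,255],
  ],
)

```text
clock: 4.12
tool_pos: [0.4669, 0.0052, 0.0241]
eef_rot: [0.799, 0.602, 0.001, 0.001]
ft_force: [-8.4, 0.5, 26.5]
opening: 0.0
grip_force: 13.2
```

Run:
```python
from cell import *
import cv2,numpy as np
s=get_state();print(s["tool_pos"],s["ft_force"],s["clock"])
b=get_image("side")["img"][150:240,220:340,::-1]
cv2.imwrite("pics/stop.png",np.clip(cv2.resize(b,(720,540),interpolation=2)*1.5,0,255).astype(np.uint8))
```

```text
[0.46685422 0.00519586 0.02407177] [-8.39138889  0.48786573 26.51945258] 4.1167
```

View pics/stop.png

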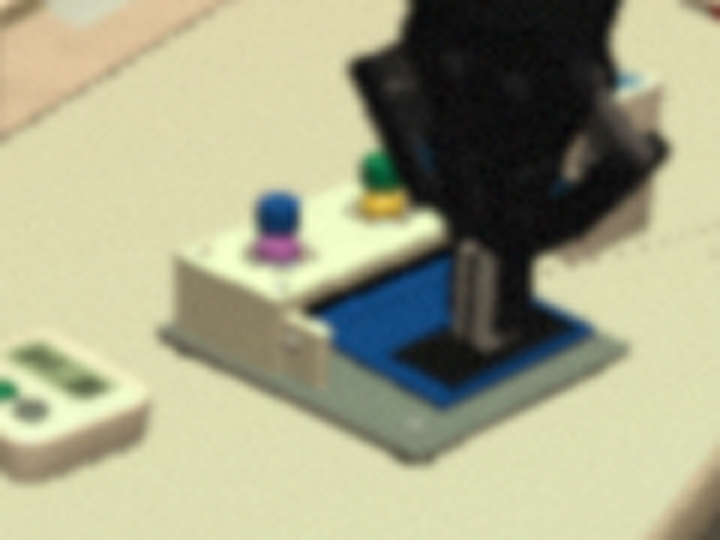

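The paddle lies flat at its stop (crop 450,340), and force rises without travel at 26 N. It has been held about 0.7 s. I'll release and move over the test vial.

Request:
play_rows(
  steps=[
    [0,0,-0.5,0,0,0,255],
    [0,0,-1,0,0,0,255],
    [0,0,-2,0,0,0,255],
    [0,0,-3,0,0,0,255],
    [0,0,-3,0,0,0,105],
    [1.44,3.79,0,0,0,0,105],
    [1.44,3.79,0,0,0,0,105],
    [0,0,0,0,0,0,105],
  ],
  squeeze=20,
)

```text
clock: 4.83
tool_pos: [0.5557, 0.0114, 0.1174]
eef_rot: [0.799, 0.602, 0.004, 0.003]
ft_force: [0.2, -0.8, -0.3]
opening: 0.0481
grip_force: 0.0
```

Request:
play_rows(
  steps=[
    [0,0,1.2,0,0,0,105],
    [0,0,1.2,0,0,0,105],
    [0,0,1.2,0,0,0,105],
    [0,0,0,0,0,0,105],
    [0,0,0,0,0,0,105],
  ],
)

```text
clock: 5.25
tool_pos: [0.5466, 0.012, 0.0799]
eef_rot: [0.799, 0.602, -0.001, -0.0]
ft_force: [1.2, -0.2, 0.2]
opening: 0.05
grip_force: 0.0
```

Run:
```python
from cell import *
import cv2,numpy as np
from h import *
s=get_state();print(s["tool_pos"],s["eef_rot"],s["ft_force"],s["clock"],s["opening"])
d=get_image("side"); b=d["img"][140:230,220:340,::-1]
print((proj(d,np.array([s["tool_pos"],[.5475,.012,.061],[.5475,.012,.05]]))-[220,140])*6)
cv2.imwrite("pics/hover.png",np.clip(cv2.resize(b,(720,540),interpolation=2)*1.5,0,255).astype(np.uint8))
```

```text
[0.54661613 0.01195284 0.07988669] [ 7.98859480e-01  6.01517355e-01 -5.07596251e-04 -3.80609479e-04] [ 1.16117381 -0.15801443  0.18744812] 5.25 0.050041738399384285
[[284.24612256 210.03109154]
 [280.4219411  257.68528856]
 [279.51801008 285.34942495]]
```

View pics/hover.png

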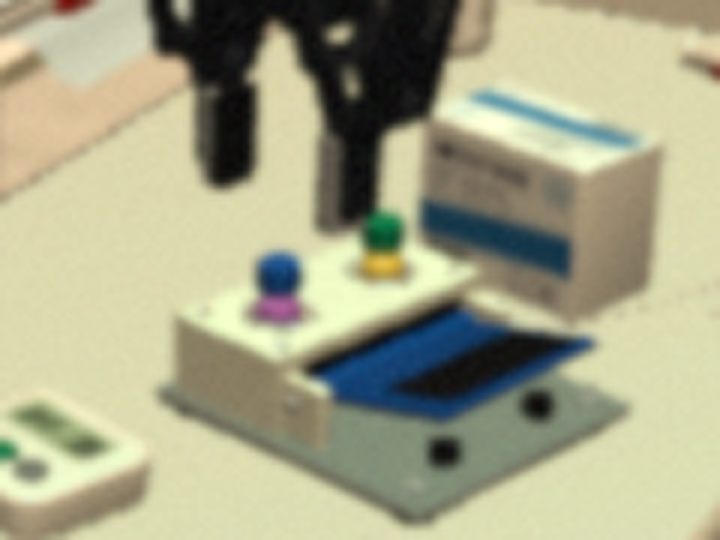

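The paddle is back up. The open fingers (222,183) and (345,228) straddle the blue cap at (279,258). I'll descend and grip.

Request:
play_rows(
  steps=[
    [0,0,1,0,0,0,105],
    [0,0,1,0,0,0,105],
    [0,0,0.9,0,0,0,105],
    [0,0,0.5,0,0,0,105],
    [0,0,0,0,0,0,105],
    [0,0,0,0,0,0,105],
  ],
)

```text
clock: 5.8
tool_pos: [0.5466, 0.012, 0.0457]
eef_rot: [0.799, 0.601, -0.001, -0.0]
ft_force: [0.7, -0.2, -0.1]
opening: 0.05
grip_force: 0.0
```

Request:
play_rows(
  steps=[
    [0,0,0,0,0,0,140],
    [0,0,0,0,0,0,165],
    [0,0,0,0,0,0,185],
    [0,0,0,0,0,0,195],
    [0,0,0,0,0,0,205],
    [0,0,0,0,0,0,230],
    [0,0,0,0,0,0,255],
    [0,0,0,0,0,0,255],
  ],
)

```text
clock: 6.47
tool_pos: [0.5474, 0.0119, 0.0466]
eef_rot: [0.799, 0.602, 0.0, 0.0]
ft_force: [-0.4, 0.7, 2.2]
opening: 0.0153
grip_force: 19.8
```

Request:
play_rows(
  steps=[
    [0,0,0,0,0,0,255],
    [0,0,0,0,0,0,255],
    [0,0,0,0,0,0,255],
  ],
)

```text
clock: 6.72
tool_pos: [0.5474, 0.0119, 0.0466]
eef_rot: [0.799, 0.602, 0.0, 0.0]
ft_force: [0.4, -0.4, 2.7]
opening: 0.0154
grip_force: 19.9
```

Request:
play_rows(
  steps=[
    [0,0,0,0,0,0,255],
    [0,0,0,0,0,0,255],
    [0,0,-0.3,0,0,0,255],
    [0,0,-0.4,0,0,0,255],
    [0,0,-0.4,0,0,0,255],
    [0,0,-0.4,0,0,0,255],
  ],
  squeeze=35,
)

```text
clock: 7.22
tool_pos: [0.5468, 0.012, 0.0614]
eef_rot: [0.799, 0.602, -0.0, -0.0]
ft_force: [0.7, 0.5, -0.5]
opening: 0.0146
grip_force: 34.1
```

Run:
```python
from cell import *
import cv2,numpy as np
from h import *
s=get_state();print(s["tool_pos"],s["ft_force"],s["clock"],s["opening"],s["grip_force"])
d=get_image("side"); b=d["img"][140:230,220:340,::-1]
cv2.imwrite("pics/lift.png",np.clip(cv2.resize(b,(720,540),interpolation=2)*1.5,0,255).astype(np.uint8))
```

```text
[0.54681582 0.01200106 0.06140533] [ 0.68296399  0.4926532  -0.47976924] 7.2167 0.014587000441255235 34.12865556052029
```

View pics/lift.png

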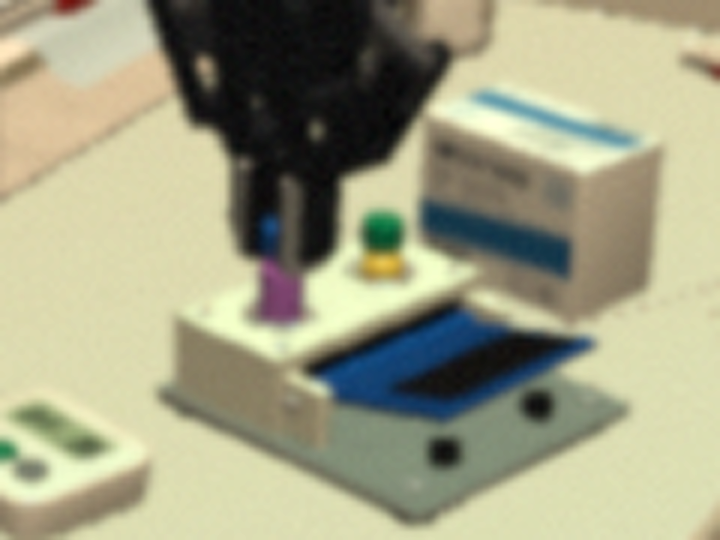

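The vial rises upright with the fingers (purple body at crop 282,290) and the control vial stays seated. I'll continue up.

Request:
play_rows(
  steps=[
    [0,0,-0.8,0,0,0,255],
    [0,0,-1,0,0,0,255],
    [0,0,-1.2,0,0,0,255],
    [0,0,-1.5,0,0,0,255],
    [0,0,-1.5,0,0,0,255],
    [0,0,-1.5,0,0,0,255],
    [0,0,-1.3,0,0,0,255],
    [0,0,-1,0,0,0,255],
  ],
)

```text
clock: 7.93
tool_pos: [0.5477, 0.0119, 0.1615]
eef_rot: [0.799, 0.602, 0.001, 0.001]
ft_force: [1.0, -0.1, -0.6]
opening: 0.0147
grip_force: 34.1
```

Request:
play_rows(
  steps=[
    [0,0,-0.5,0,0,0,255],
    [0,0,-0.2,0,0,0,255],
    [0,0,0,0,0,0,255],
    [0,0,0,0,0,0,255],
    [0,0,0,0,0,0,255],
    [0,0,0,0,0,0,255],
    [0,0,0,0,0,0,255],
    [0,0,0,0,0,0,255],
  ],
)

```text
clock: 8.6
tool_pos: [0.5469, 0.012, 0.1659]
eef_rot: [0.799, 0.602, -0.0, -0.0]
ft_force: [-0.1, 0.6, -0.4]
opening: 0.0144
grip_force: 34.1
```

Run:
```python
from cell import *
import cv2,numpy as np
from h import *
s=get_state();print(s["tool_pos"],s["dq"].round(4),s["ft_force"],s["clock"],s["opening"],s["grip_force"])
d=get_image("side"); b=d["img"][110:215,210:350,::-1]
print((proj(d,np.array([[.547,.012,.1]]))-[210,110])*5)
cv2.imwrite("pics/end.png",np.clip(cv2.resize(b,(700,525),interpolation=2)*1.5,0,255).astype(np.uint8))
```

```text
[0.54692467 0.01198213 0.16585196] [-0.0008 -0.0015  0.0027  0.0004  0.0006 -0.0008] [-0.11160226  0.6178083  -0.41422457] 8.6 0.014438545418500091 34.13806984925991
[[287.45710001 281.41929504]]
```

View pics/end.png

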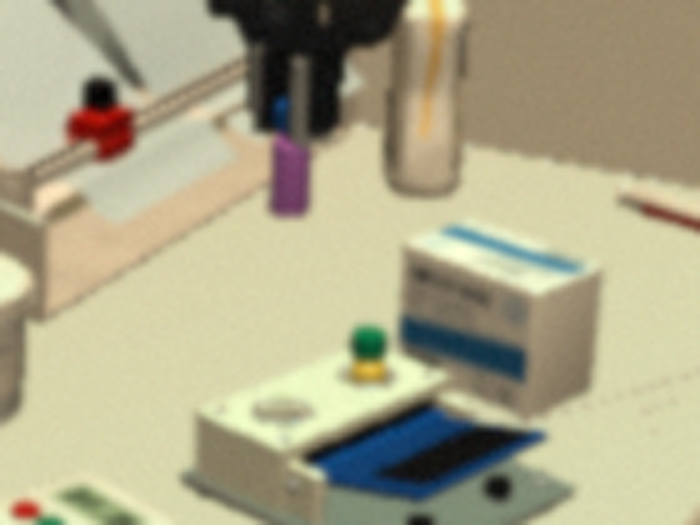

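The vial hangs upright with its underside at (290,215), well above the 100 mm level at row 281. The control vial is seated at (368,360), the paddle is up, and the carton and timer are in place. I'll hand the job in.

```bash
python3 -c "
from cell import *
print(finish_job())"
```

```text
the job is handed in; nothing more can be done
None
```

I pressed the paddle to its stop, held it there about 0.7 s and let it spring back, then drew the test vial out and handed in the job with it held upright and still about 130 mm above the worktop; the control vial stayed seated, and no verdict came back.

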